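Shut the seed box and pin its hasp

TASK

Shut the lid of the blue seed box, then take the pin with the square wooden grip out of the tool block and push it down through the holes in the sloping hasp, fully home, so that its grip sits on the tongue and the lid is pinned shut. Let go of the pin, and leave the other tools and everything else on the bench as they are.

Things in the scene. Friction and masses are not known exactly. Their poses are not given: they have to be found in the camera images.
- seed_box: Blue plastic seed box screwed to the bench, outside 160 (x) x 200 (y) x 120 mm high, open on top. Origin: centre of its underside on the bench; x points to its hinge side (away from the robot at yaw 0), z up. On its -x (front) side is the steel hasp: the lid's sloping tongue comes down on the box's sloping lug.
- lid (a joint): Angle (rad) of the flip-top lid about its hinge, along the box's y at box x +80, z 120 mm: 0 is shut, grows as the front edge rises (limit 1.6). Starts at 0.5 to 1.0; a stiff hinge holds it at any angle; 2 to 4 N pressed down moves it. The lid plate is 164 x 206 mm, 6 mm thick; shut, its top is 126 mm above the bench.
- lid_top (a point): Point in the middle of the lid's upper face, on its centre line, 80 mm from the hinge (84 mm from the front edge); moves with the lid.
- tongue_hole (a point): Centre of the 16 mm round hole in the lid's tongue, at the tongue's upper face; moves with the lid. The tongue is a flat steel plate 50 mm wide, 82 mm long, 5 mm thick, on the front edge of the lid, bent down 30 degrees; its hole is 25 mm from its free lower end. When the lid is shut this point meets the origin of lug.
- lug: Fixed steel lug on the box's front, 64 x 50 x 25 mm, sloping 30 degrees, with a straight 16 mm hole square to the slope, open below. Origin: on the hole's axis at the upper face of the shut tongue (5 mm above the lug's face), at box x -128, z 98 mm. z: the hole's axis, up and out of the hole, leaning 30 degrees from vertical toward the box's front (-x); y is the box's y.
- block: Fixed wooden tool block, 80 (x) x 250 (y) x 70 mm high, with three upright 16 mm through holes in a row along its y at -80, 0 and +80 mm. Origin: centre of its underside. The pin, the dibber and the weeder stand in the holes, in any order.
- pin: Hasp pin standing upright in one hole of the block: a SQUARE wooden grip 26 x 26 mm, 60 mm tall, on a round steel shank 12 mm thick and 60 mm long, whose last 12 mm taper to 6 mm. Origin: on the axis at the underside of the grip (the shoulder, on the block's top); z along the axis to the grip, x and y square to the grip's flats. 80 to 170 g.
- pin_tip (a point): Tapered end of the pin's shank, on its axis, 60 mm below the shoulder.
- dibber: Bystander in the block: thick ROUND wooden grip, 34 mm diameter, 75 mm tall with a domed top, on a 12 mm shank. Origin at the underside of the grip, on the block's top.
- weeder: Bystander in the block: slim ROUND wooden grip, 22 mm diameter, 85 mm tall, on a 12 mm shank. Origin at the underside of the grip, on the block's top.
- torch: Bystander: black torch lying on the bench between the box and the block, 150 mm long, 44 mm high, along its x. Origin: under its middle.
- wrench: Bystander: steel wrench 180 mm long lying flat on the bench near the robot. Origin at bench level.
- grey_pot: Bystander: grey plastic plant pot, 90 mm across the rim, 85 mm high. Origin: centre of its underside.
- clay_pot: Bystander: clay plant pot, 110 mm across the rim, 100 mm high, at the left of the bench. Origin: centre of its underside.
- jar: Bystander: glass jar, 70 mm across, 100 mm high, at the right of the bench. Origin: centre of its underside.
Not all that is in view belongs to the job. What is shaped like the pin but green or yellow is not meant.

How it is judged:
By the outcome, as a careful person would: the job done as asked, in the order asked, and still so for the second after the job is handed in, with the robot touching nothing.
It also fails if it takes over 56 s, if anything falls off the work surface, if the arm or the gripper's body presses on something with over 40 N, if the wrist force passes 120 N, or if a joint passes its speed limit or range.

ROBOT

A 7-joint arm with a two-finger parallel gripper is mounted at the origin on the work surface. World frame = base frame: x ahead of the robot, y to its left, z up, the work surface at z = 0. Lengths are in m, angles in rad, forces in N, time in s.
With the tool pointing down it reaches from about 0.425 to 0.95 m from the base axis. Payload 4.7 kg.
Tool frame: the origin (TCP) lies at the centre of the arm's flange, where the gripper is bolted on; the fingertips stand 182 mm ahead of it and the grasp point (between the pads) lies 164 mm ahead of it (bot.pinch_z is the distance from the TCP to the grasp point, in m); z points along the fingers, y is the line along which they close (so a half turn about z gives the same grasp; the last joint's range is limited). The gripper opens to 87 mm and grips with 3 to 60 N. Pads are 19 mm wide; open, the fingers measure 117 mm over their backs; the gripper's body (75 mm by 190 mm) begins 51 mm behind the grasp point.
Start: joints at [1.253, 0.469, -0.049, 1.532, 0.024, 1.141, -0.082], TCP at [0.192, -0.647, 0.405] pointing down, gripper open.
Joint ranges: [-2.59, 2.59], [-0.33, 1.99], [-1.39, 1.29], [0.1, 2.45], [-1.04, 4.18], [0.21, 1.99], [-2.66, 2.66]. Speed limits (rad/s): [2.57, 2.57, 3.14, 3.14, 3.14, 3.14, 3.14].

INTERFACE

Orientations are given as a unit quaternion [x, y, z, w].
In Python, from rig import bot gives the robot as it stands.
- The arm moves only by the tool arm_command, never from a script. Its argument "motion" is a list of rows, each an object of numbers: "x", "y", "z": the shift along the world's x, y, z scaled (see below); "yaw": the turn about the world's z scaled (see below); "gripper": the closure, from 0 (fully open) to 1 (shut). In form: [{"x": .., "y": .., "z": .., "yaw": .., "gripper": ..}, ...]. A call has 1 to 20 rows; each row is the pose to reach, as a shift and turn from the pose commanded when the call began; what a row does not reach only later rows make up. The controller multiplies each number of a shift by 400 mm and each number of a turn by pi/2 rad. A row lasts 1/8 s, in which the tool goes at most 62.5 mm and 10.7 degrees, less where a joint would pass 70% of its speed; a pose out of reach is approached as far as the arm can. A call with a number of a shift or a turn outside -1 to 1 is refused whole. A call with a gripper value outside its range is refused whole. The fingers move at their own pace and stop on an object; the grip force is fixed at half the most. Time passes only in rows, so rows that repeat a pose let the fingers close. It gives the time, the measured TCP pose, the force, the opening and the grip force at its end, in the units of the state.
- bot.observe(): the state, without advancing time (a new reading comes with each control period).
- bot.get_image(name): name is "side" or "top" or "wrist"; returns the picture (480x640x3 uint8, red, green, blue); there is no depth.
- bot.get_calibration(name): a dict with "mtx" (3x3 intrinsics, pixels), "view" (4x4, takes a point from world to camera coordinates); the wrist camera has in their place "T_tool_cam" (4x4, takes a point from camera to tool coordinates, whose origin is the TCP and whose axes are the flange's). Camera axes: x right, y down, z forward; pixel columns grow to the right and rows downward; lengths in m; the calibration is good to about 2 mm. A picture is of the moment at which its call begins: read the wrist's pose just before it. get_calibration takes no time and is no camera call.
- bot.hand_in(): hands the job in; it is judged then, once.
The state is a dict: "time": time; "joints": joint angles; "joint_velocities": joint speeds; "effort": joint torques, N m; "tool_pos": TCP position; "eef_rot": TCP orientation; "force": force on the tool from outside, world axes, zero at the start; "ft_torque": the same for the moment, N m; "gripper_width": finger opening in m; "grasp_force": force on a finger pad.
Only numpy, scipy, OpenCV 4.12 (cv2) and the standard library are available. Lean on these libraries where they do the work, as an engineer would, in place of code of your own. Each camera call takes 0.05 s, during which the arm holds its last target. There are 200 camera calls.

## Working session

There is one attempt and no reset: what is moved stays moved. The work goes in short steps, Python scripts to look and compute and a tool call to move; the robot and the scene stay as the last step left them, time stands still between calls to the robot, and variables do not carry over. Pictures are saved under pics/ and viewed, at most 10 in all, crops included, and the job is handed in when it is done.

Besides the shell and the picture viewer there is one more tool, called after ">>>" by a JSON object that holds its "name" and its "arguments", one argument or row to a line. arm_command: Moves the arm, as the interface text tells. Its arguments: {"type":"object","properties":{"motion":{"type":"array"}},"required":["motion"]}

```bash
mkdir -p pics
python3 - <<'E'
from rig import bot
import cv2
s=bot.observe();print(s)
for n in ["side","top"]:
    im=bot.get_image(n);cv2.imwrite(f"pics/{n}0.png",im[:,:,::-1]);c=bot.get_calibration(n);print(n,c["mtx"].tolist(),c["view"].tolist() if hasattr(c["view"],'tolist') else c["view"])
print(bot.get_calibration("wrist"))
E
```

```text
{'time': 0.0, 'joints': array([ 1.25310623,  0.46943062, -0.04860762,  1.53366525,  0.02411144,
        1.1410124 , -0.08228877]), 'joint_velocities': array([ 0.00070706, -0.00067488, -0.00061998,  0.00129477,  0.00080505,
        0.000801  ,  0.00014947]), 'effort': array([-5.57132007e-04, -5.07965326e+01, -8.05355539e-02, -2.36153340e+01,
       -6.11968338e-02,  3.80979711e-02,  1.82791164e-04]), 'tool_pos': array([ 0.19219394, -0.6468089 ,  0.40371858]), 'eef_rot': array([ 9.89588478e-01,  1.43922595e-01, -1.76062010e-04, -9.48527600e-04]), 'force': array([ 0.27541288,  0.05667901, -0.31920301]), 'ft_torque': array([ 0.01686991, -0.02440907,  0.00277436]), 'grasp_force': 0.0, 'gripper_width': 0.0873286717840707}
side [[536.1486147227861, 0.0, 322.0300414925824], [0.0, 536.1486147227861, 247.56982459920263], [0.0, 0.0, 1.0]] [[0.6954865921322604, -0.7185386000849735, 0.0008248346388112258, -0.3888793454701539], [-0.535214443737854, -0.518809039680869, -0.6666203413936559, 0.38406234454075644], [0.4794203785600218, 0.4631840460695307, -0.7453969681237137, 1.1647572069297663], [0.0,
[... 236 characters left out ...]
5091599, -0.02338756037161698, -0.16996043247318904, 0.6084618073999153], [0.16951688984649652, 0.019809091412945054, -0.9853281808383257, 1.6672628441893615], [0.0, 0.0, 0.0, 1.0]]
{'mtx': array([[347.71342865,   0.        , 316.45070342],
       [  0.        , 347.71342865, 239.01621237],
       [  0.        ,   0.        ,   1.        ]]), 'T_tool_cam': array([[ 1.77938434e-05, -9.67458155e-01, -2.53031063e-01,
         6.74029107e-02],
       [ 9.99999999e-01,  8.77230369e-06,  3.67820714e-05,
         3.08003066e-04],
       [-3.33654496e-05, -2.53031063e-01,  9.67458154e-01,
         1.94724708e-02],
       [ 0.00000000e+00,  0.00000000e+00,  0.00000000e+00,
         1.00000000e+00]])}
```

View pics/side0.png

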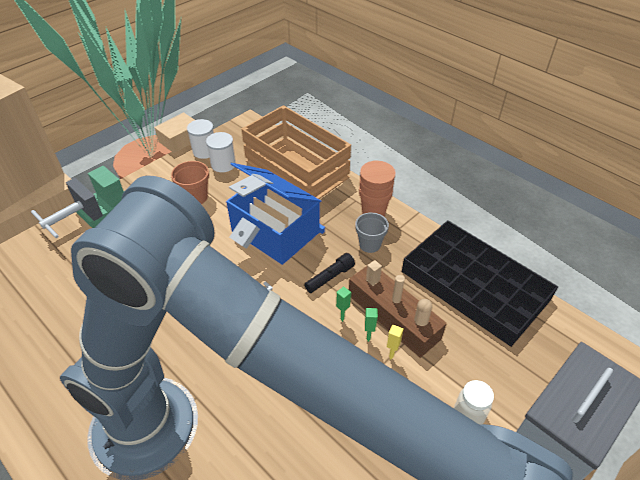

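View pics/top0.png

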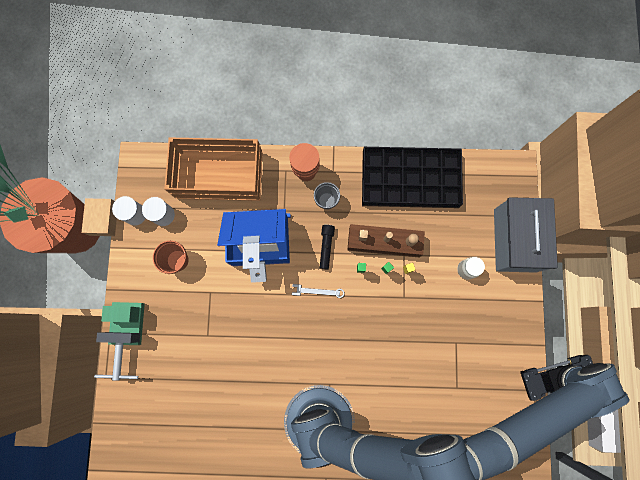

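The side picture shows the blue box with its lid half open near (275,220) and the lug hole near (240,234). The tool block carries tan grips at (374,272), (398,288) and (424,312). Green and yellow decoys stand at (344,298), (371,320) and (395,338). In the top picture the grips are at (364,235), (389,237) and (413,240). The pin candidate is (374,272), because it looks square, is short, and is neither green nor yellow. I'll confirm that in one enlarged crop.

Run:
```python
import cv2,numpy as np
t=cv2.imread("pics/top0.png");s=cv2.imread("pics/side0.png")
f=lambda im,x,y,w,h:cv2.resize(im[y:y+h,x:x+w],(400,300),interpolation=cv2.INTER_CUBIC)
a=np.vstack([np.hstack([f(t,345,210,100,75),f(t,205,205,100,75)]),np.hstack([f(s,345,252,100,75),f(s,215,160,120,90)])])
cv2.imwrite("pics/crop0.png",a)
```

```text
(no output)
```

View pics/crop0.png

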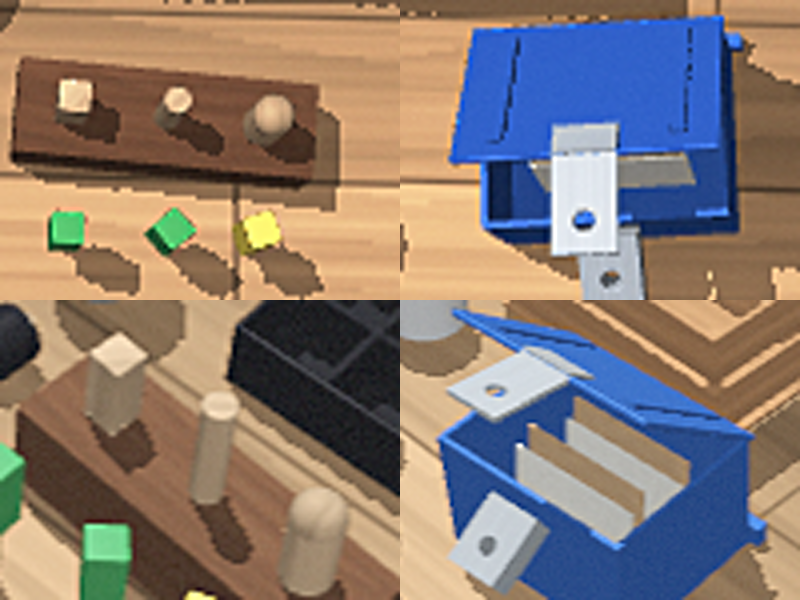

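The crop confirms it: the left grip at top px (364,234) is square in both views, the middle one is the slim round weeder and the right one is the domed dibber. The lug hole is at top px about (257.5,274.7) and side px about (241,233.5).

```bash
cat > h.py <<'E'
import numpy as np, cv2
from rig import bot
from scipy.spatial.transform import Rotation as R
def cam(n,state=None):
    c=bot.get_calibration(n);K=np.array(c["mtx"])
    if n=="wrist":
        s=state or bot.observe();T=np.eye(4);T[:3,:3]=R.from_quat(s["eef_rot"]).as_matrix();T[:3,3]=s["tool_pos"]
        return K,np.linalg.inv(T@np.array(c["T_tool_cam"]))
    return K,np.array(c["view"])
def ray(n,p,st=None):
    K,V=cam(n,st);d=V[:3,:3].T@np.linalg.solve(K,[p[0],p[1],1.]);return -V[:3,:3].T@V[:3,3],d/np.linalg.norm(d)
def onz(n,p,z,st=None):
    o,d=ray(n,p,st);return o+d*(z-o[2])/d[2]
def tri(n1,p1,n2,p2,s1=None,s2=None):
    (a,u),(b,v)=ray(n1,p1,s1),ray(n2,p2,s2);t=np.linalg.lstsq(np.c_[u,-v],b-a,rcond=None)[0]
    P,Q=a+t[0]*u,b+t[1]*v;return (P+Q)/2,np.linalg.norm(P-Q)
def proj(n,X,st=None):
    K,V=cam(n,st);q=K@(V[:3,:3]@np.array(X)+V[:3,3]);return q[:2]/q[2]
E
python3 - <<'E'
from h import *
np.set_printoptions(precision=4,suppress=True)
T=lambda x,y:(345+x/4,210+y/4); B=lambda x,y:(205+(x-400)/4,205+y/4)
S=lambda x,y:(345+x/4,252+(y-300)/4); Q=lambda x,y:(215+(x-400)*.3,160+(y-300)*.3)
for nm,p,z in [("pin",T(77,97),.13),("weeder",T(179,99),.155),("dib",T(276,111),.14),("blkLF",T(12,155),.07),("blkLB",T(22,57),.07),("blkRB",T(320,85),.07),("pinbase",T(75,118),.07)]:print(nm,onz("top",p,z))
print("pin tri",tri("top",T(77,97),"side",S(118,355)))
print("lug face",tri("top",B(610,279),"side",Q(487,545)))
print("tonghole",tri("top",B(583,220),"side",Q(494,391)))
for nm,p,q in [("lidcornerL front",B(452,161),Q(440,437-300+300))]: pass
print("lid L hinge/ R hinge",onz("top",B(475,29),.126),onz("top",B(722,16),.126))
print("lid front L/R tri",tri("top",B(452,161),"side",Q(452,310)))
print("rim front L side,R",onz("side",Q(440,438),.12),onz("side",Q(612,540),.12), onz("top",B(486,232),.12),onz("top",B(737,230),.12))
E
```

```text
pin [ 0.6021 -0.1331  0.13  ]
weeder [ 0.598  -0.2121  0.155 ]
dib [ 0.5928 -0.2913  0.14  ]
blkLF [ 0.5624 -0.0839  0.07  ]
blkLB [ 0.6457 -0.0909  0.07  ]
blkRB [ 0.6277 -0.34    0.07  ]
pinbase [ 0.5949 -0.1359  0.07  ]
pin tri (array([ 0.6025, -0.1335,  0.1303]), np.float64(0.0011113573100040403))
lug face (array([0.4671, 0.2102, 0.093 ]), np.float64(0.0023223155135317663))
tonghole (array([0.4977, 0.2134, 0.2342]), np.float64(0.0012852382944854965))
lid L hinge/ R hinge [0.6651 0.3266 0.126 ] [0.6806 0.1247 0.126 ]
lid front L/R tri (array([0.5411, 0.3163, 0.227 ]), np.float64(0.0012325965836385343))
rim front L side,R [0.5048 0.3076 0.12  ] [0.5244 0.1225 0.12  ] [0.4991 0.3092 0.12  ] [0.5057 0.1065 0.12  ]
```

>>> {"name": "arm_command", "arguments": {
  "motion": [
    {"x": 0.5, "y": 0.2, "z": 0.15, "yaw": -0.13, "gripper": 1},
    {"x": 0.5, "y": 0.2, "z": 0.15, "yaw": -0.13, "gripper": 1},
    {"x": 0.5, "y": 0.2, "z": 0.15, "yaw": -0.13, "gripper": 1},
    {"x": 0.5, "y": 0.2, "z": 0.15, "yaw": -0.13, "gripper": 1},
    {"x": 1, "y": 1, "z": 0.15, "yaw": -0.13, "gripper": 1},
    {"x": 1, "y": 1, "z": 0.15, "yaw": -0.13, "gripper": 1},
    {"x": 1, "y": 1, "z": 0.15, "yaw": -0.13, "gripper": 1},
    {"x": 1, "y": 1, "z": 0.15, "yaw": -0.13, "gripper": 1},
    {"x": 1, "y": 1, "z": 0.15, "yaw": -0.13, "gripper": 1},
    {"x": 1, "y": 1, "z": 0.15, "yaw": -0.13, "gripper": 1},
    {"x": 1, "y": 1, "z": 0.15, "yaw": -0.13, "gripper": 1},
    {"x": 1, "y": 1, "z": 0.15, "yaw": -0.13, "gripper": 1}
  ]
}}

```text
time: 1.6
tool_pos: [0.5922, -0.2471, 0.4642]
eef_rot: [0.999, 0.043, -0.001, 0.0]
force: [-0.6, -0.9, -0.3]
gripper_width: 0.0002
grasp_force: 0.0
```

>>> {"name": "arm_command", "arguments": {
  "motion": [
    {"x": 0, "y": 0.285, "z": 0, "yaw": 0, "gripper": 1},
    {"x": 0, "y": 0.285, "z": 0, "yaw": 0, "gripper": 1},
    {"x": 0, "y": 0.285, "z": 0, "yaw": 0, "gripper": 1},
    {"x": 0, "y": 0.285, "z": 0, "yaw": 0, "gripper": 1}
  ]
}}

```text
time: 2.1
tool_pos: [0.5917, -0.1354, 0.4647]
eef_rot: [0.999, 0.041, -0.0, 0.001]
force: [-0.2, -0.7, -0.6]
gripper_width: 0.0007
grasp_force: 0.0
```

Run:
```python
from h import *
s=bot.observe();im=bot.get_image("wrist")[:,:,::-1];cv2.imwrite("pics/w1.png",im)
print(s["tool_pos"],proj("wrist",[.602,-.1333,.13],s),proj("wrist",[.6,-.1333,.07],s))
import json;json.dump({k:list(map(float,s[k])) for k in("tool_pos","eef_rot")},open("s1.json","w"))
```

```text
[ 0.5917435  -0.13541962  0.46470762] [313.77325066 212.1362377 ] [313.939159   204.07800439]
```

View pics/w1.png

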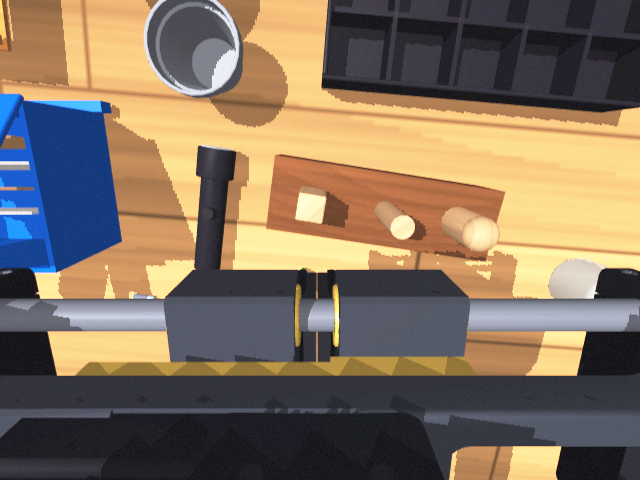

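The wrist picture shows the pin's square top near (310,208), the weeder at (402,227) and the dibber at (480,235). I'll fit the pin's top square.

Run:
```python
from h import *
import json
s={k:np.array(v) for k,v in json.load(open("s1.json")).items()}
im=cv2.imread("pics/w1.png");c=im[180:228,288:338]
g=c[:,:,1].astype(int); b=c[:,:,0]
print(g[4:44:3,2:48:3])
for th in (150,175,200,215):
    m=((g>th)*255).astype(np.uint8)
    cs,_=cv2.findContours(m,0,2);k=max(cs,key=cv2.contourArea)
    r=cv2.minAreaRect(k);pts=[onz("wrist",np.array(p)+[288,180],.13,s)[:2] for p in cv2.boxPoints(r)]
    e=[pts[i+1]-pts[i] for i in range(3)]
    print(th,np.array(r[0])+[288,180],r[1],r[2],np.mean(pts,0),[(np.linalg.norm(q),np.degrees(np.arctan2(q[1],q[0]))) for q in e])
```

```text
[[115 111 104 108 110 108 104 108 114 117 118 118 120 120 118 117]
 [108 109 109 107 142 141 135 128 115 110 113 110 113 118 115 117]
 [114 115 115 118 139 144 142 141 141 138 139 132 109 111 110 111]
 [106 108 112 220 223 210 168 146 144 143 141 136  90  67 107 107]
 [111 113 112 247 251 251 252 251 248 244 225 208  81  69  70  93]
 [117 118 117 250 251 252 252 250 250 248 249 249 123  66  73  68]
 [118 119 120 250 252 252 251 250 248 249 250 246  71  73  73  73]
 [113 119 132 252 252 251 250 248 248 249 247 238  73  72  76  76]
 [110 110 141 252 251 250 248 249 249 248 239 226  70  71  69  70]
 [112 110 231 251 250 248 249 249 248 238 239 198  73  73  71  74]
 [118 120 250 250 248 249 250 247 238 239 237 178  70  69  72  67]
 [117 116 249 248 248 249 247 237 240 239 240 106  68  71  67  73]
 [100 106 121 167 200 234 233 237 239 240 241  71  70  67  71  68]
 [107 105 102  99 102 112 112 108 116 165 180  69  67  72  67  68]]
150 [310.28378296 206.79729843] (27.783428192138672, 29.756216049194336) 9.462322235107422 [ 0.60652555 -0.12973501] [(np.float64(0.027443682235939286), np.float
[... 416 characters left out ...]
oat64(0.02589274996434998), np.float64(175.59804341449163))]
200 [310.10550308 207.51834869] (27.114742279052734, 27.114744186401367) 9.865806579589844 [ 0.60587313 -0.12962462] [(np.float64(0.02503302148800576), np.float64(-5.924767138982513)), (np.float64(0.02456627658266035), np.float64(-95.22313957558697)), (np.float64(0.02512195717892325), np.float64(175.18879177769327))]
215 [310.01351547 207.41891861] (26.797035217285156, 26.797033309936523) 9.462323188781738 [ 0.60596087 -0.12953341] [(np.float64(0.024738438459071546), np.float64(-5.524184291711498)), (np.float64(0.024278947222069105), np.float64(-94.81983473021843)), (np.float64(0.02482178001370887), np.float64(175.57768816229662))]
```

```bash
python3 -c "
import cv2;im=cv2.imread('pics/w1.png');cv2.imwrite('pics/w1c.png',cv2.resize(im[175:235,280:360],(640,480),interpolation=0))"
```

```text
(no output)
```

View pics/w1c.png

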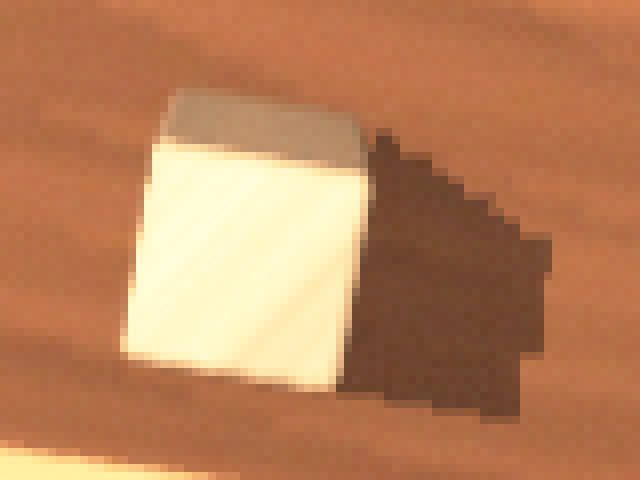

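>>> {"name": "arm_command", "arguments": {
  "motion": [
    {"x": -0.075, "y": 0.875, "z": 0, "yaw": 0, "gripper": 1},
    {"x": -0.075, "y": 0.875, "z": 0, "yaw": 0, "gripper": 1},
    {"x": -0.075, "y": 0.875, "z": 0, "yaw": 0, "gripper": 1},
    {"x": -0.075, "y": 0.875, "z": 0, "yaw": 0, "gripper": 1},
    {"x": -0.075, "y": 0.875, "z": 0, "yaw": 0, "gripper": 1},
    {"x": -0.075, "y": 0.875, "z": 0, "yaw": 0, "gripper": 1},
    {"x": -0.075, "y": 0.875, "z": 0, "yaw": 0, "gripper": 1},
    {"x": -0.075, "y": 0.875, "z": -0.06, "yaw": 0, "gripper": 1},
    {"x": -0.075, "y": 0.875, "z": -0.12, "yaw": 0, "gripper": 1},
    {"x": -0.075, "y": 0.875, "z": -0.15, "yaw": 0, "gripper": 1},
    {"x": -0.075, "y": 0.875, "z": -0.18, "yaw": 0, "gripper": 1},
    {"x": -0.075, "y": 0.875, "z": -0.21, "yaw": 0, "gripper": 1},
    {"x": -0.075, "y": 0.875, "z": -0.24, "yaw": 0, "gripper": 1},
    {"x": -0.075, "y": 0.875, "z": -0.27, "yaw": 0, "gripper": 1},
    {"x": -0.075, "y": 0.875, "z": -0.3, "yaw": 0, "gripper": 1},
    {"x": -0.075, "y": 0.875, "z": -0.33, "yaw": 0, "gripper": 1}
  ]
}}

```text
time: 4.15
tool_pos: [0.5622, 0.217, 0.3319]
eef_rot: [0.999, 0.042, -0.0, 0.0]
force: [-0.7, 0.1, 0.5]
gripper_width: 0.0006
grasp_force: 0.4
```

>>> {"name": "arm_command", "arguments": {
  "motion": [
    {"x": 0, "y": 0, "z": -0.02, "yaw": 0, "gripper": 1},
    {"x": 0, "y": 0, "z": -0.04, "yaw": 0, "gripper": 1},
    {"x": 0, "y": 0, "z": -0.055, "yaw": 0, "gripper": 1},
    {"x": 0, "y": 0, "z": -0.06, "yaw": 0, "gripper": 1},
    {"x": 0, "y": 0, "z": -0.062, "yaw": 0, "gripper": 1}
  ]
}}

```text
time: 4.78
tool_pos: [0.5622, 0.217, 0.3086]
eef_rot: [0.999, 0.042, -0.0, 0.0]
force: [-2.6, -1.8, 7.0]
gripper_width: 0.0003
grasp_force: 3.7
```

Run:
```python
from h import *
a=bot.get_image("side")[150:300,180:380,::-1];b=bot.get_image("top")[180:330,180:380,::-1]
cv2.imwrite("pics/lid.png",np.hstack([cv2.resize(x,(400,300),interpolation=2) for x in(a,b)]));print(bot.observe()["force"])
```

```text
[-1.82846871 -1.34513688  4.18543877]
```

View pics/lid.png

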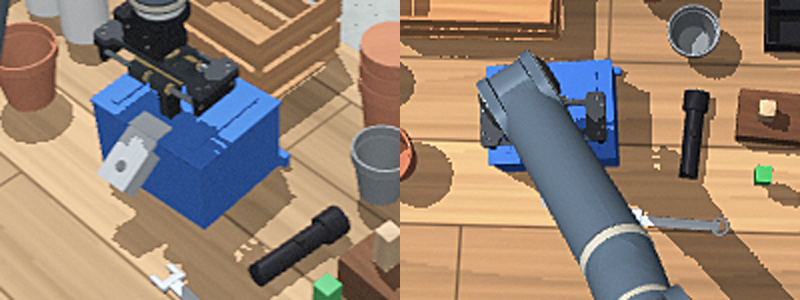

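The lid looks shut, with the tongue lying on the lug at crop (125,160). I'll press a touch more to be sure, then rise.

>>> {"name": "arm_command", "arguments": {
  "motion": [
    {"x": 0, "y": 0, "z": -0.005, "yaw": 0, "gripper": 1},
    {"x": 0, "y": 0, "z": -0.008, "yaw": 0, "gripper": 1},
    {"x": 0, "y": 0, "z": -0.008, "yaw": 0, "gripper": 1}
  ]
}}

```text
time: 5.25
tool_pos: [0.5621, 0.2171, 0.3084]
eef_rot: [0.999, 0.042, 0.0, 0.001]
force: [-8.4, -4.5, 22.6]
gripper_width: 0.0004
grasp_force: 10.9
```

>>> {"name": "arm_command", "arguments": {
  "motion": [
    {"x": 0, "y": 0, "z": 0.1, "yaw": 0, "gripper": 1},
    {"x": -0.27, "y": -0.03, "z": 0.39, "yaw": 0, "gripper": 0.4},
    {"x": -0.27, "y": -0.03, "z": 0.39, "yaw": 0, "gripper": 0.4},
    {"x": -0.27, "y": -0.03, "z": 0.39, "yaw": 0, "gripper": 0.4},
    {"x": -0.27, "y": -0.03, "z": 0.39, "yaw": 0, "gripper": 0.4},
    {"x": -0.27, "y": -0.03, "z": 0.39, "yaw": 0, "gripper": 0.4},
    {"x": -0.27, "y": -0.03, "z": 0.39, "yaw": 0, "gripper": 0.4}
  ]
}}

```text
time: 6.12
tool_pos: [0.455, 0.2046, 0.4593]
eef_rot: [0.999, 0.042, -0.001, 0.0]
force: [-0.6, -0.2, 0.0]
gripper_width: 0.0491
grasp_force: 0.0
```

Run:
```python
from h import *
s=bot.observe();im=bot.get_image("wrist")[:,:,::-1];cv2.imwrite("pics/w2.png",im)
X=[.4645,.210,.097];p=proj("wrist",X,s);q=proj("side",X)
sd=bot.get_image("side")[:,:,::-1];cv2.imwrite("pics/s2.png",sd)
print(s["tool_pos"],p,q)
import json;json.dump({k:list(map(float,s[k])) for k in("tool_pos","eef_rot")},open("s2.json","w"))
x,y=int(q[0])-20,int(q[1])-20
c=cv2.resize(sd[y:y+40,x:x+40],(320,320),interpolation=0);print(x,y)
cv2.imwrite("pics/c2.png",np.hstack([cv2.resize(im,(460,320),interpolation=3)*1,c]))
```

```text
[0.45502707 0.20463209 0.45930542] [311.06264484 207.06953963] [239.79442944 233.08558161]
219 213
```

View pics/c2.png

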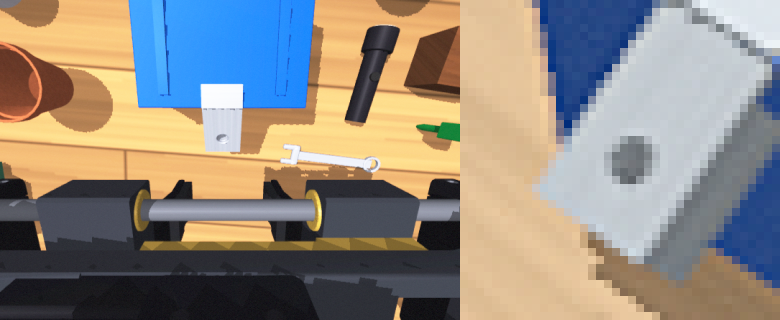

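The wrist view shows the shut tongue with its hole near (309,208), and the side view has the hole near (240,232.5). Now I'll refine both.

Run:
```python
from h import *
import json
np.set_printoptions(precision=4,suppress=True)
s={k:np.array(v) for k,v in json.load(open("s2.json")).items()}
w=cv2.imread("pics/w2.png");sd=cv2.imread("pics/s2.png")
def hole(im,x,y,r,th):
    g=cv2.cvtColor(im,6)[y-r:y+r,x-r:x+r];m=(g<th).astype(np.uint8);n,l,st,c=cv2.connectedComponentsWithStats(m)
    for i in range(1,n):
        if st[i,0]>0 and st[i,1]>0 and st[i,0]+st[i,2]<2*r and st[i,1]+st[i,3]<2*r and st[i,4]>8: print(th,st[i],c[i]+[x-r,y-r])
    print(np.percentile(g,[5,50,95]))
for th in(150,190,210):hole(w,309,208,13,th)
for th in(130,150,170):hole(sd,240,232,6,th)
for pw in [(309,208)]:
    print(tri("wrist",pw,"side",(239.9,232.5),s),onz("wrist",pw,.098,s))
m=cv2.inRange(cv2.cvtColor(w,40),(100,120,60),(125,255,255))
k=max(cv2.findContours(m[:160],0,1)[0],key=cv2.contourArea)
# front lid edge: lowest blue pixel per column
ok=[(x,np.nonzero(m[100:160,x])[0].max()+100) for x in list(range(205,270,4))+list(range(350,415,4))]
P=np.array([onz("wrist",p,.123,s) for p in ok]);f=np.polyfit(P[:,1],P[:,0],1);print("box yaw",-np.degrees(np.arctan(f[0])),P[0],P[-1],np.std(P[:,0]-np.polyval(f,P[:,1])))
# tongue side edges
for y in (170,180,190,200):
    g=w[y,250:370].min(1).astype(int);xs=np.nonzero(g>170)[0];print(y,xs.min()+250,xs.max()+250)
```

```text
150 [ 5  7 13  9 63] [306.1587 204.9683]
[137. 218. 236.]
190 [ 5  6 15 11 87] [306.4253 205.    ]
[137. 218. 236.]
210 [  4   5  19  13 124] [307.4355 205.379 ]
[137. 218. 236.]
130 [ 4  4  5  6 18] [239.8333 232.6667]
[115.   202.   207.85]
150 [ 4  4  5  6 22] [240.  232.5]
[115.   202.   207.85]
170 [ 4  4  5  6 26] [240.  232.5]
[115.   202.   207.85]
(array([0.4645, 0.2112, 0.0984]), np.float64(0.0023426223274426628)) [0.4636 0.212  0.098 ]
box yaw 4.806597866630472 [0.504  0.3073 0.123 ] [0.5195 0.1223 0.123 ] 6.530723674265627e-17
170 282 336
180 282 335
190 283 335
200 284 334
```

>>> {"name": "arm_command", "arguments": {
  "motion": [
    {"x": 0.3725, "y": -0.8425, "z": 0, "yaw": -0.11, "gripper": 0.4},
    {"x": 0.3725, "y": -0.8425, "z": 0, "yaw": -0.11, "gripper": 0.4},
    {"x": 0.3725, "y": -0.8425, "z": 0, "yaw": -0.11, "gripper": 0.4},
    {"x": 0.3725, "y": -0.8425, "z": 0, "yaw": -0.11, "gripper": 0.4},
    {"x": 0.3725, "y": -0.8425, "z": 0, "yaw": -0.11, "gripper": 0.4},
    {"x": 0.3725, "y": -0.8425, "z": 0, "yaw": -0.11, "gripper": 0.4},
    {"x": 0.3725, "y": -0.8425, "z": 0, "yaw": -0.11, "gripper": 0.4},
    {"x": 0.3725, "y": -0.8425, "z": -0.1, "yaw": -0.11, "gripper": 0.4},
    {"x": 0.3725, "y": -0.8425, "z": -0.2, "yaw": -0.11, "gripper": 0.4},
    {"x": 0.3725, "y": -0.8425, "z": -0.26, "yaw": -0.11, "gripper": 0.4},
    {"x": 0.3725, "y": -0.8425, "z": -0.32, "yaw": -0.11, "gripper": 0.4},
    {"x": 0.3725, "y": -0.8425, "z": -0.38, "yaw": -0.11, "gripper": 0.4},
    {"x": 0.3725, "y": -0.8425, "z": -0.42, "yaw": -0.11, "gripper": 0.4},
    {"x": 0.3725, "y": -0.8425, "z": -0.4525, "yaw": -0.11, "gripper": 0.4},
    {"x": 0.3725, "y": -0.8425, "z": -0.4525, "yaw": -0.11, "gripper": 0.4}
  ]
}}

```text
time: 8.1
tool_pos: [0.6031, -0.1318, 0.2789]
eef_rot: [0.999, -0.044, -0.001, -0.0]
force: [0.8, -0.1, -0.4]
gripper_width: 0.0522
grasp_force: 0.0
```

Run:
```python
from h import *
s=bot.observe();print(s["tool_pos"],s["force"])
a=bot.get_image("wrist")[60:300,160:480,::-1];b=bot.get_image("side")[220:370,320:470,::-1]
cv2.imwrite("pics/g.png",np.hstack([cv2.resize(a,(400,300)),cv2.resize(b,(300,300),interpolation=2)]))
```

```text
[ 0.60310033 -0.13182615  0.27888626] [ 0.83459002 -0.08714578 -0.44253949]
```

View pics/g.png

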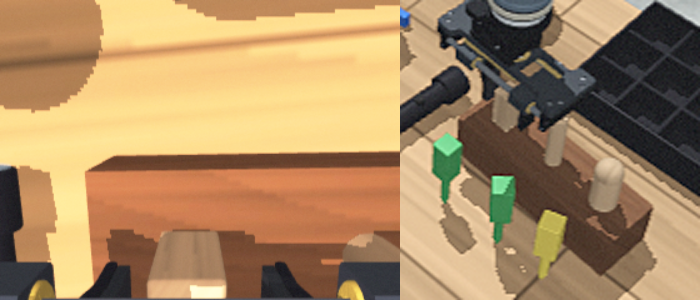

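The pin's grip stands between the open fingers (crop x 150–225, fingers at 120 and 275), clear of the weeder. I'll close and lift partway.

>>> {"name": "arm_command", "arguments": {
  "motion": [
    {"x": 0, "y": 0, "z": 0, "yaw": 0, "gripper": 1},
    {"x": 0, "y": 0, "z": 0, "yaw": 0, "gripper": 1},
    {"x": 0, "y": 0, "z": 0, "yaw": 0, "gripper": 1},
    {"x": 0, "y": 0, "z": 0, "yaw": 0, "gripper": 1},
    {"x": 0, "y": 0, "z": 0, "yaw": 0, "gripper": 1},
    {"x": 0, "y": 0, "z": 0, "yaw": 0, "gripper": 1}
  ]
}}

```text
time: 8.95
tool_pos: [0.6035, -0.1316, 0.2802]
eef_rot: [0.999, -0.044, 0.0, -0.0]
force: [0.5, 1.7, 3.5]
gripper_width: 0.0257
grasp_force: 29.6
```

>>> {"name": "arm_command", "arguments": {
  "motion": [
    {"x": 0, "y": 0, "z": 0.03, "yaw": 0, "gripper": 1},
    {"x": 0, "y": 0, "z": 0.06, "yaw": 0, "gripper": 1},
    {"x": 0, "y": 0, "z": 0.09, "yaw": 0, "gripper": 1},
    {"x": 0, "y": 0, "z": 0.12, "yaw": 0, "gripper": 1},
    {"x": 0, "y": 0, "z": 0.12, "yaw": 0, "gripper": 1}
  ]
}}

```text
time: 9.57
tool_pos: [0.6036, -0.1324, 0.3293]
eef_rot: [0.999, -0.044, 0.001, 0.0]
force: [0.6, -0.4, -1.3]
gripper_width: 0.0259
grasp_force: 29.5
```

>>> {"name": "arm_command", "arguments": {
  "motion": [
    {"x": -0.022, "y": 0.002, "z": 0.001, "yaw": 0, "gripper": 1},
    {"x": -0.043, "y": 0.004, "z": -0.002, "yaw": 0, "gripper": 1},
    {"x": -0.064, "y": 0.0055, "z": -0.006, "yaw": 0, "gripper": 1},
    {"x": -0.085, "y": 0.0075, "z": -0.011, "yaw": 0, "gripper": 1},
    {"x": -0.106, "y": 0.009, "z": -0.019, "yaw": 0, "gripper": 1},
    {"x": -0.126, "y": 0.011, "z": -0.028, "yaw": 0, "gripper": 1},
    {"x": -0.126, "y": 0.011, "z": -0.028, "yaw": 0, "gripper": 1}
  ]
}}

```text
time: 10.45
tool_pos: [0.5518, -0.1275, 0.316]
eef_rot: [0.999, -0.044, -0.001, -0.0]
force: [1.1, 3.7, 1.0]
gripper_width: 0.0259
grasp_force: 30.0
```

>>> {"name": "arm_command", "arguments": {
  "motion": [
    {"x": -0.019, "y": 0.0015, "z": 0.033, "yaw": 0, "gripper": 1},
    {"x": -0.038, "y": 0.003, "z": 0.066, "yaw": 0, "gripper": 1},
    {"x": -0.038, "y": 0.003, "z": 0.15, "yaw": 0, "gripper": 1},
    {"x": -0.038, "y": 0.003, "z": 0.25, "yaw": 0, "gripper": 1},
    {"x": -0.038, "y": 0.003, "z": 0.35, "yaw": 0, "gripper": 1},
    {"x": -0.038, "y": 0.003, "z": 0.35, "yaw": 0, "gripper": 1}
  ]
}}

```text
time: 11.2
tool_pos: [0.5374, -0.1272, 0.4608]
eef_rot: [0.999, -0.045, 0.003, 0.001]
force: [-0.4, -0.7, -2.3]
gripper_width: 0.0255
grasp_force: 30.0
```

Run:
```python
from h import *
s=bot.observe();print(s["tool_pos"],s["gripper_width"])
Rm=R.from_quat(s["eef_rot"]).as_matrix();G=s["tool_pos"]+Rm[:,2]*.164
w=bot.get_image("wrist")[:,:,::-1];sd=bot.get_image("side")[:,:,::-1];tp=bot.get_image("top")[:,:,::-1]
for n,i in(("w3",w),("s3",sd),("t3",tp)):cv2.imwrite(f"pics/{n}.png",i)
ax=-Rm[:,0]*.5+np.array([0,0,.866])
tip=G-ax*.105
print([ (n,proj(n,G,s).round(1),proj(n,tip,s).round(1)) for n in("side","wrist","top")])
q=proj("side",(G+tip)/2).astype(int);x,y=q[0]-50,q[1]-50;print(x,y)
cv2.imwrite("pics/c3.png",np.hstack([cv2.resize(w[:,160:480],(267,400)),cv2.resize(sd[y:y+100,x:x+100],(400,400),interpolation=2)]))
```

```text
[ 0.53739341 -0.12719297  0.4607891 ] 0.02553163368970326
[('side', array([358.4, 230.8]), array([373. , 247.2])), ('wrist', array([314.6, 302.9]), array([314.9, 172.5])), ('top', array([366.3, 246. ]), array([365.8, 233.6]))]
315 189
```

View pics/c3.png

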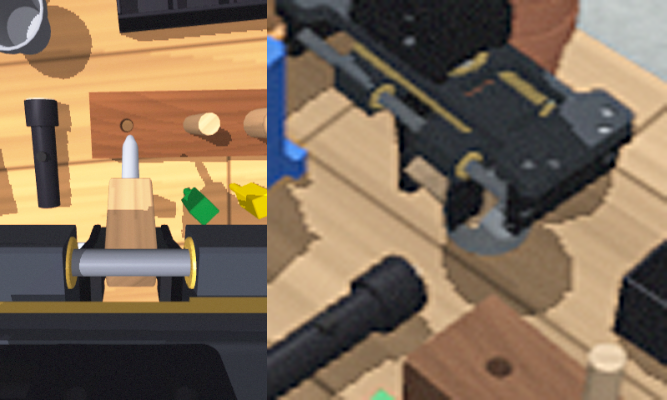

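The picture shows the pin held leaning, with its tip at wrist px about (316,164), close to the 30° prediction. The block hole is empty and the other tools are undisturbed.

```bash
cat > tilt.py <<'E'
from h import *
from scipy.optimize import fsolve
def solve(s,rt,rs,ut):
    Rm=R.from_quat(s["eef_rot"]).as_matrix();G=s["tool_pos"]+Rm[:,2]*.164
    def pts(th,L,v=0):
        ax=-Rm[:,0]*np.sin(th)-Rm[:,2]*np.cos(th); up=Rm[:,0]*np.cos(th)-Rm[:,2]*np.sin(th)
        return G-ax*L+Rm[:,1]*v, G-ax*(L-.06)+up*.013
    f=lambda q:[proj("wrist",pts(*q)[0],s)[1]-rt,proj("wrist",pts(*q)[1],s)[1]-rs]
    q=fsolve(f,[.55,.105]);v=fsolve(lambda v:proj("wrist",pts(*q,v[0])[0],s)[0]-ut,[0.])[0]
    tip=pts(*q,v)[0];return np.degrees(q[0]),q[1],v,tip,Rm.T@(tip-s["tool_pos"])
E
python3 - <<'E'
from tilt import *
w=cv2.imread("pics/w3.png")
print([(y,w[y,316].tolist()) for y in range(155,222,3)])
for y in (164,168,175,190,205): 
    r=w[y,295:340].astype(int);m=(r.min(1)>135)|((r[:,0]>r[:,2]-20)&(r[:,0]>90));x=np.nonzero(m)[0]+295;print(y,x.min() if len(x) else 0,x.max() if len(x) else 0)
s=bot.observe();print(s["tool_pos"])
for rt,rs in((163,213),(165,213),(163,216)):print(solve(s,rt,rs,315))
E
```

```text
[(155, [74, 107, 152]), (158, [64, 107, 176]), (161, [113, 134, 186]), (164, [226, 211, 205]), (167, [236, 224, 220]), (170, [240, 229, 225]), (173, [240, 229, 226]), (176, [240, 229, 224]), (179, [240, 228, 225]), (182, [240, 229, 226]), (185, [241, 230, 226]), (188, [240, 228, 225]), (191, [240, 228, 226]), (194, [241, 228, 225]), (197, [240, 228, 223]), (200, [240, 229, 225]), (203, [241, 230, 226]), (206, [241, 229, 226]), (209, [239, 228, 225]), (212, [238, 227, 224]), (215, [167, 222, 252]), (218, [160, 219, 251]), (221, [163, 219, 251])]
164 312 319
168 310 321
175 307 324
190 306 325
205 295 339
[ 0.53666952 -0.12686962  0.45576283]
(np.float64(33.77694269503753), np.float64(0.10471917715856614), np.float64(-0.00010618396524566235), array([ 0.59400956, -0.13202263,  0.2045698 ]), array([ 5.82197953e-02, -1.06183965e-04,  2.51043446e-01]))
(np.float64(32.654912559901156), np.float64(0.10539144808213069), np.float64(-0.00011397511918404807), array([ 0.59265829, -0.1318952 ,  0.20288393]), array([ 5.68669013e-02, -1.13975119e-04,  2.52732817e-01]))
(np.float64(34.906850081751436), np.float64(0.10198112682692566), np.float64(-9.314413375980713e-05), array([ 0.59415509, -0.13204676,  0.20797985]), array([ 5.83580802e-02, -9.31441338e-05,  2.47633036e-01]))
```

>>> {"name": "arm_command", "arguments": {
  "motion": [
    {"x": -0.34, "y": 0.83, "z": 0, "yaw": 0.108, "gripper": 1},
    {"x": -0.34, "y": 0.83, "z": 0, "yaw": 0.108, "gripper": 1},
    {"x": -0.34, "y": 0.83, "z": 0, "yaw": 0.108, "gripper": 1},
    {"x": -0.34, "y": 0.83, "z": 0, "yaw": 0.108, "gripper": 1},
    {"x": -0.34, "y": 0.83, "z": 0, "yaw": 0.108, "gripper": 1},
    {"x": -0.34, "y": 0.83, "z": 0, "yaw": 0.108, "gripper": 1},
    {"x": -0.34, "y": 0.83, "z": 0, "yaw": 0.108, "gripper": 1},
    {"x": -0.34, "y": 0.83, "z": -0.1, "yaw": 0.108, "gripper": 1},
    {"x": -0.34, "y": 0.83, "z": -0.2, "yaw": 0.108, "gripper": 1},
    {"x": -0.34, "y": 0.83, "z": -0.2, "yaw": 0.108, "gripper": 1},
    {"x": -0.34, "y": 0.83, "z": -0.2, "yaw": 0.108, "gripper": 1}
  ]
}}

```text
time: 12.72
tool_pos: [0.4023, 0.2052, 0.3773]
eef_rot: [0.999, 0.04, 0.0, -0.0]
force: [-0.1, -0.2, -1.3]
gripper_width: 0.0256
grasp_force: 30.0
```

Run:
```python
from tilt import *
bot.get_image("top");s=bot.observe();w=bot.get_image("wrist")[:,:,::-1];sd=bot.get_image("side")[:,:,::-1];cv2.imwrite("pics/w4.png",w);cv2.imwrite("pics/s4.png",sd)
Rm=R.from_quat(s["eef_rot"]).as_matrix();print(s["tool_pos"],np.degrees(np.arctan2(Rm[1,0],Rm[0,0])))
tip=s["tool_pos"]+Rm@[.0556,0,.253];H=[.4642,.2112,.0975]
print(tip,[(n,proj(n,tip,s).round(1),proj(n,H,s).round(1)) for n in("wrist","side")])
q=proj("side",tip).astype(int);x,y=q-30;print(x,y)
cv2.imwrite("pics/c4.png",np.hstack([cv2.resize(w[80:260,220:400],(400,400),interpolation=2),cv2.resize(sd[y:y+60,x:x+60],(400,400),interpolation=2)]))
```

```text
[0.40239732 0.20552584 0.37786097] 4.619647844526519
[0.45834632 0.21020857 0.12498128] [('wrist', array([315.5, 166.8]), array([314.9, 156.6])), ('side', array([236.7, 226.9]), array([239.4, 232.8]))]
206 196
```

View pics/c4.png

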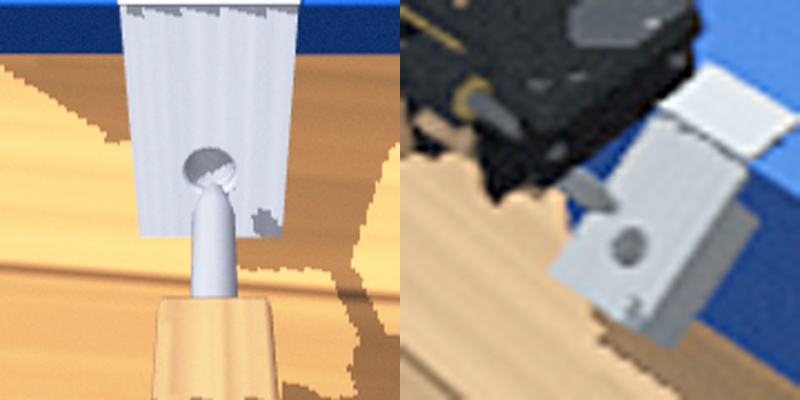

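The wrist crop shows the tip at (316,162) and the hole at (314.5,156.5), and the projections agree within about 1 mm. So I'll shift onto the hole axis and enter along it.

>>> {"name": "arm_command", "arguments": {
  "motion": [
    {"x": -0.025, "y": 0.002, "z": 0, "yaw": 0, "gripper": 1},
    {"x": -0.025, "y": 0.002, "z": 0, "yaw": 0, "gripper": 1},
    {"x": -0.008, "y": 0.003, "z": -0.03, "yaw": 0, "gripper": 1},
    {"x": 0.0095, "y": 0.0045, "z": -0.06, "yaw": 0, "gripper": 1},
    {"x": 0.018, "y": 0.005, "z": -0.075, "yaw": 0, "gripper": 1},
    {"x": 0.027, "y": 0.006, "z": -0.0905, "yaw": 0, "gripper": 1},
    {"x": 0.027, "y": 0.006, "z": -0.0905, "yaw": 0, "gripper": 1}
  ]
}}

```text
time: 13.75
tool_pos: [0.4127, 0.2079, 0.3397]
eef_rot: [0.999, 0.041, -0.001, 0.0]
force: [0.5, 1.7, -1.0]
gripper_width: 0.026
grasp_force: 30.0
```

Run:
```python
from tilt import *
s=bot.observe();w=bot.get_image("wrist")[:,:,::-1];cv2.imwrite("pics/w5.png",w);print(s["tool_pos"],s["force"],s["ft_torque"])
H=np.array([.4642,.2114,.0975]);print("H",proj("wrist",H,s))
# grey-vs-wood profile down the shank column
for c in(312,315,318):print(c,[int(w[y,c].min()) for y in range(90,240,5)])
```

```text
[0.41266466 0.20792804 0.33974386] [ 0.48197768  1.72121474 -0.98879515] [-0.00462161  0.08007352 -0.02213829]
H [316.54047515 173.58596926]
312 [137, 219, 219, 218, 219, 219, 220, 220, 219, 219, 219, 220, 219, 220, 219, 126, 227, 226, 229, 229, 230, 228, 229, 231, 230, 159, 159, 162, 162, 157]
315 [136, 214, 216, 216, 214, 214, 215, 214, 216, 215, 217, 217, 215, 215, 214, 181, 225, 223, 224, 227, 223, 224, 223, 225, 223, 157, 157, 159, 156, 161]
318 [140, 217, 216, 214, 215, 213, 215, 213, 214, 218, 217, 218, 215, 218, 215, 163, 209, 206, 209, 206, 209, 211, 210, 208, 207, 158, 154, 156, 158, 158]
```

>>> {"name": "arm_command", "arguments": {
  "motion": [
    {"x": 0.0125, "y": 0.001, "z": -0.0217, "yaw": 0, "gripper": 1},
    {"x": 0.025, "y": 0.002, "z": -0.0433, "yaw": 0, "gripper": 1},
    {"x": 0.0375, "y": 0.003, "z": -0.065, "yaw": 0, "gripper": 1},
    {"x": 0.045, "y": 0.0036, "z": -0.078, "yaw": 0, "gripper": 1},
    {"x": 0.05, "y": 0.004, "z": -0.0867, "yaw": 0, "gripper": 1},
    {"x": 0.05, "y": 0.004, "z": -0.0867, "yaw": 0, "gripper": 1}
  ]
}}

```text
time: 14.55
tool_pos: [0.4328, 0.2096, 0.3056]
eef_rot: [0.999, 0.041, 0.0, -0.0]
force: [1.2, 0.4, -0.6]
gripper_width: 0.0255
grasp_force: 30.0
```

>>> {"name": "arm_command", "arguments": {
  "motion": [
    {"x": 0.005, "y": 0.0004, "z": -0.0087, "yaw": 0, "gripper": 1},
    {"x": 0.01, "y": 0.0008, "z": -0.0173, "yaw": 0, "gripper": 1},
    {"x": 0.0125, "y": 0.001, "z": -0.0217, "yaw": 0, "gripper": 1},
    {"x": 0.0125, "y": 0.001, "z": -0.0217, "yaw": 0, "gripper": 1}
  ]
}}

```text
time: 15.05
tool_pos: [0.437, 0.2104, 0.2989]
eef_rot: [0.999, 0.041, -0.0, 0.001]
force: [-6.3, -2.4, 17.9]
gripper_width: 0.0259
grasp_force: 30.0
```

>>> {"name": "arm_command", "arguments": {
  "motion": [
    {"x": 0.0025, "y": 0, "z": -0.0045, "yaw": 0, "gripper": 1},
    {"x": 0.0025, "y": 0, "z": -0.0045, "yaw": 0, "gripper": 1}
  ]
}}

```text
time: 15.3
tool_pos: [0.4373, 0.2109, 0.2986]
eef_rot: [0.999, 0.041, -0.001, 0.001]
force: [-11.1, -4.7, 32.6]
gripper_width: 0.0259
grasp_force: 30.0
```

Run:
```python
from tilt import *
s=bot.observe();w=bot.get_image("wrist")[:,:,::-1];cv2.imwrite("pics/w6.png",w)
print(s["tool_pos"],s["force"]);Rm=R.from_quat(s["eef_rot"]).as_matrix();b=np.array([.9968,.0802,0]);u=-.5*b+[0,0,.866];t=.866*b+[0,0,.5]
H=np.array([.4642,.2114,.0975])
print("shoulder front edge if home",proj("wrist",H+t*.013,s),"5mm up",proj("wrist",H+t*.013+u*.005,s))
for c in(308,316,324):print(c,[(y,w[y,c].tolist()) for y in range(178,226,4)])
```

```text
[0.4373381  0.21085548 0.2985708 ] [-11.10919031  -4.74073757  32.56873351]
shoulder front edge if home [317.62499681 207.12758089] 5mm up [317.66370361 213.54667412]
308 [(178, [233, 221, 217]), (182, [233, 219, 214]), (186, [233, 220, 216]), (190, [231, 217, 212]), (194, [233, 221, 217]), (198, [233, 220, 216]), (202, [233, 220, 215]), (206, [234, 222, 216]), (210, [233, 222, 215]), (214, [155, 188, 227]), (218, [149, 208, 247]), (222, [152, 210, 247])]
316 [(178, [230, 218, 214]), (182, [229, 214, 209]), (186, [229, 217, 210]), (190, [230, 216, 210]), (194, [230, 216, 211]), (198, [228, 215, 209]), (202, [230, 217, 212]), (206, [230, 218, 213]), (210, [229, 215, 211]), (214, [155, 188, 227]), (218, [156, 214, 248]), (222, [155, 215, 248])]
324 [(178, [233, 222, 217]), (182, [232, 222, 215]), (186, [233, 222, 214]), (190, [234, 223, 218]), (194, [233, 221, 216]), (198, [233, 223, 217]), (202, [234, 223, 218]), (206, [235, 222, 216]), (210, [235, 222, 216]), (214, [155, 183, 221]), (218, [140, 195, 240]), (222, [143, 199, 241])]
```

>>> {"name": "arm_command", "arguments": {
  "motion": [
    {"x": -0.0025, "y": -0.001, "z": 0.005, "yaw": 0, "gripper": 1},
    {"x": -0.0025, "y": -0.001, "z": 0.005, "yaw": 0, "gripper": 0.4},
    {"x": -0.0025, "y": -0.001, "z": 0.005, "yaw": 0, "gripper": 0.4},
    {"x": -0.0025, "y": -0.001, "z": 0.005, "yaw": 0, "gripper": 0.4},
    {"x": -0.0025, "y": -0.001, "z": 0.1, "yaw": 0, "gripper": 0.4},
    {"x": -0.0025, "y": -0.001, "z": 0.25, "yaw": 0, "gripper": 0.4},
    {"x": -0.0025, "y": -0.001, "z": 0.4, "yaw": 0, "gripper": 0.4},
    {"x": 0.05, "y": 0, "z": 0.4, "yaw": 0, "gripper": 0.4},
    {"x": 0.05, "y": 0, "z": 0.4, "yaw": 0, "gripper": 0.4}
  ]
}}

```text
time: 16.48
tool_pos: [0.4593, 0.2095, 0.4553]
eef_rot: [0.999, 0.04, 0.0, -0.0]
force: [0.8, -0.2, 0.6]
gripper_width: 0.0521
grasp_force: 0.0
```

Run:
```python
from tilt import *
np.set_printoptions(precision=4,suppress=True)
s=bot.observe();w=bot.get_image("wrist")[:,:,::-1];sd=bot.get_image("side")[:,:,::-1];cv2.imwrite("pics/w7.png",w);cv2.imwrite("pics/s7.png",sd)
print(s["tool_pos"],s["gripper_width"])
b=np.array([.9968,.0802,0]);l=np.array([-.0802,.9968,0]);u=-.5*b+[0,0,.866];t=.866*b+[0,0,.5];H=np.array([.4642,.2114,.0975])
for n,im in(("wrist",w),("side",sd)):
    print(n,[proj(n,H+u*.06+t*i*.013+l*j*.013,s).round(1).tolist() for i,j in((1,1),(1,-1),(-1,-1),(-1,1))],"shoulder",[proj(n,H+t*i*.013+l*j*.013,s).round(1).tolist() for i,j in((1,1),(1,-1),(-1,-1))])
    c=proj(n,H+u*.03,s).astype(int);r=45 if n=="wrist" else 26
    a=im[c[1]-r:c[1]+r,c[0]-r:c[0]+r].astype(int);m=((a[:,:,2]-a[:,:,0]>25)).astype(np.uint8)
    print(c);print("\n".join("".join(".#"[v] for v in row) for row in m[::2 if n=="wrist" else 1,::1 if n=="side" else 2]))
```

```text
[0.4593 0.2095 0.4553] 0.05207630625892215
wrist [[298.4, 248.5], [329.5, 248.5], [328.7, 268.7], [299.5, 268.7]] shoulder [[300.7, 203.4], [327.8, 203.4], [327.2, 223.5]]
[314 234]
#########...........................#########
#########...........................#########
##########..........................#########
##########..........................#########
##########..........................#########
##########..........................#########
##########..........................#########
##########..........................#########
##########..........................#########
##########.......############.......#########
##########......##############......#########
##########......##############......#########
##########......##############......#########
##########......##############......#########
##########......##############......#########
###########.....##############......#########
###########.....##############.....##########
###########.....##############.....##########
###########.....##############.....##########
###########.....##############.....#########
[... 3345 characters left out ...]
...........
############################........................
#############################.......................
###############################...........#.........
################################.........####.......
###################################.....######......
####################################....########....
######################################.##########...
###################################################.
####################################################
####################################################
####################################################
####################################################
####################################################
```

The pin is released and stands in the hasp, tilted as it should be. Home depth is uncertain by 1–2 mm in the images, so I'll press its top with closed fingers along the axis to check.

>>> {"name": "arm_command", "arguments": {
  "motion": [
    {"x": -0.058, "y": 0, "z": 0, "yaw": 0, "gripper": 1},
    {"x": -0.058, "y": 0, "z": -0.05, "yaw": 0, "gripper": 1},
    {"x": -0.058, "y": 0, "z": -0.12, "yaw": 0, "gripper": 1},
    {"x": -0.058, "y": 0, "z": -0.2, "yaw": 0, "gripper": 1},
    {"x": -0.058, "y": 0, "z": -0.25, "yaw": 0, "gripper": 1},
    {"x": -0.055, "y": 0, "z": -0.265, "yaw": 0, "gripper": 1},
    {"x": -0.052, "y": 0, "z": -0.27, "yaw": 0, "gripper": 1},
    {"x": -0.052, "y": 0, "z": -0.27, "yaw": 0, "gripper": 1}
  ]
}}

```text
time: 17.58
tool_pos: [0.4379, 0.2101, 0.3478]
eef_rot: [0.999, 0.041, 0.0, -0.0]
force: [0.2, 0.6, -0.1]
gripper_width: 0.0007
grasp_force: 0.0
```

>>> {"name": "arm_command", "arguments": {
  "motion": [
    {"x": 0.005, "y": 0, "z": -0.009, "yaw": 0, "gripper": 1},
    {"x": 0.009, "y": 0, "z": -0.016, "yaw": 0, "gripper": 1},
    {"x": 0.012, "y": 0, "z": -0.021, "yaw": 0, "gripper": 1},
    {"x": 0.014, "y": 0, "z": -0.025, "yaw": 0, "gripper": 1},
    {"x": 0.014, "y": 0, "z": -0.025, "yaw": 0, "gripper": 1}
  ]
}}

```text
time: 18.2
tool_pos: [0.4435, 0.2102, 0.3378]
eef_rot: [0.999, 0.041, 0.0, -0.0]
force: [-1.1, -0.0, 5.2]
gripper_width: 0.0001
grasp_force: 2.2
```

>>> {"name": "arm_command", "arguments": {
  "motion": [
    {"x": 0.002, "y": 0, "z": -0.004, "yaw": 0, "gripper": 1},
    {"x": 0.003, "y": 0, "z": -0.006, "yaw": 0, "gripper": 1},
    {"x": 0.003, "y": 0, "z": -0.006, "yaw": 0, "gripper": 1}
  ]
}}

```text
time: 18.58
tool_pos: [0.4441, 0.2106, 0.3372]
eef_rot: [0.999, 0.041, -0.0, 0.001]
force: [-7.6, -3.4, 20.1]
gripper_width: 0.0005
grasp_force: 9.7
```

>>> {"name": "arm_command", "arguments": {
  "motion": [
    {"x": -0.01, "y": 0, "z": 0.02, "yaw": 0, "gripper": 1},
    {"x": -0.01, "y": 0, "z": 0.1, "yaw": 0, "gripper": 1},
    {"x": 0.05, "y": 0, "z": 0.3, "yaw": 0, "gripper": 1},
    {"x": 0.05, "y": 0, "z": 0.3, "yaw": 0, "gripper": 1},
    {"x": 0.05, "y": 0, "z": 0.3, "yaw": 0, "gripper": 1}
  ]
}}

```text
time: 19.2
tool_pos: [0.4649, 0.21, 0.4561]
eef_rot: [0.999, 0.04, 0.002, -0.001]
force: [-0.3, 0.1, -0.2]
gripper_width: 0.0002
grasp_force: 0.0
```

Run:
```python
from tilt import *
s=bot.observe();w=bot.get_image("wrist")[:,:,::-1];cv2.imwrite("pics/w8.png",w);print(s["tool_pos"],s["force"],s["time"])
b=np.array([.9968,.0802,0]);u=-.5*b+[0,0,.866];t=.866*b+[0,0,.5];H=np.array([.4642,.2114,.0975])
e=proj("wrist",H+t*.013,s);c=int(e[0]);m=w[:,c-12:c+13,2].astype(int)-w[:,c-12:c+13,0]>25
print("pred edge",e,"seen",[int(np.nonzero(m[180:230,k])[0].min()+180) for k in range(0,25,3)])
a=cv2.imread("pics/top0.png").astype(int);d=bot.get_image("top")[:,:,::-1].astype(int);x=np.abs(a-d).max(2)[215:290,340:440]>60
ys,xs=np.nonzero(x);print("changed near block",len(xs),xs.min()+340,xs.max()+340,ys.min()+215,ys.max()+215)
```

```text
[0.46491088 0.21004592 0.45612376] [-0.26808341  0.07108061 -0.22903811] 19.2
pred edge [314.72810117 210.0599258 ] seen [214, 214, 214, 214, 214, 214, 214, 214, 214]
changed near block 80 360 374 230 244
```

```bash
python3 -c "
from rig import bot
print(bot.hand_in())"
```

```text
the job is handed in; nothing more can be done
None
```

I handed the job in at about 19 s: the lid is shut, the pin is through the hasp and released with its grip on the tongue, and the top camera shows only the pin changed at the block (hand-in gave no verdict; the wrist image put the grip edge about 4 px low, but the final press met a hard stop within 1 mm of home height).

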